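# Seat the coin counter's feed disc on its drive pins

### The arm

A 6-joint arm with a two-finger parallel gripper is mounted at the origin on the work surface. World frame = base frame: x ahead of the robot, y to its left, z up, the work surface at z = 0. Lengths are in mm, angles in degrees, forces in N, time in s.
With the tool pointing down it reaches from about 300 to 825 mm from the base axis. Payload 5.4 kg.
Tool frame: the origin (TCP) lies at the very end of the fingers, on their centre line; the grasp point (between the pads) lies 19 mm behind it; z points along the fingers, y is the direction in which the jaws open and shut (so a half turn about z gives the same grasp; the last joint's range is limited). The gripper opens to 92 mm and grips with 3 to 60 N. Pads are 20 mm wide; open, the fingers measure 128 mm over their backs; the gripper's body (75 mm by 189 mm) begins 69 mm behind the grasp point.
Start: joints at [-12.038, 9.076, 91.501, -0, 79.423, -12.038], TCP at [574.984, -0.018, 214.601] pointing down, gripper open.
Joint ranges: [-166.64, 166.64], [-54.1, 131.32], [10.49, 154.53], [-73.88, 253.88], [9.74, 151.15], [-171.62, 171.62]. Speed limits (degrees/s): [147.25, 147.25, 180, 180, 180, 180].

### API

Orientations are given as a 3x3 rotation matrix whose columns are the frame's x, y, z axes.
In Python, from cell import sensors, imaging, ticket gives the robot as it stands. The module is installed in compiled form; this text tells all that it offers.
- The arm moves only by the tool move_arm, never from a script. Its argument "motion" is text: rows parted by semicolons, each of 7 numbers parted by spaces: the shift along the tool's x, y, z each as a share of 5 cm, from -1 to 1, then the turn, a rotation vector about the tool's x, y, z each as a share of pi rad, from -1 to 1, then the opening, from 0 (shut) to 1 (fully open). In form: x y z wx wy wz fingers; .... A call has 1 to 20 rows; each row shifts and turns the commanded pose from where the row before left it, along the tool's axes as they then stand; what a row does not reach is not made up. A row lasts 1/12 s, in which the tool goes at most 41.7 mm and 7.16 degrees, less where a joint would pass 70% of its speed; a pose out of reach is approached as far as the arm can. A call with a number of a shift or a turn outside -1 to 1 is refused whole. A call with a gripper value outside its range is refused whole. The fingers move at their own pace and stop on an object; "grip_force" is the grip in N (left out, the last holds). Time passes only in rows, so rows that do not move let the fingers close. It gives the time, the measured TCP pose, the force and the opening at its end, in the units of the state.
- sensors.observe(): the state, without advancing time (a new reading comes with each control period).
- imaging.get_image(name): name is "scene" or "side" or "wrist"; returns a dict with "frame" (480x640x3 uint8, red, green, blue), "depth" (480x640 float32, mm along the optical axis (not along the pixel's ray), 0 where there is no reading), "mtx" (3x3 intrinsics, pixels), "k1" (the pictures are not rectified: a ray, as slopes to the right and down, at radius r is drawn at 1 + k1 r^2 times it, then the intrinsics apply), "view" (4x4, takes a point from world to camera coordinates). Camera axes: x right, y up, looking along -z (the intrinsics and any distortion apply to the point x, -y, -z); pixel columns grow to the right and rows downward; lengths in mm; the calibration is good to about 2 mm. A picture is of the moment at which its call begins.
- ticket.sign_off(): hands the job in, once; it reports no verdict.
The state is a dict: "clock": time; "qpos": joint angles; "joint_velocities": joint speeds; "tau": joint torques, N m; "position": TCP position; "tcp_rot": TCP orientation; "wrist_force": force on the tool from outside, world axes, zero at the start; "moment": the same for the moment, N m; "gripper_width": finger opening in mm.
Only numpy, scipy, OpenCV 4.12 (cv2) and the standard library are available. Lean on these libraries where they do the work, as an engineer would, in place of code of your own. Each camera call takes 0.05 s, during which the arm holds its last target.

### The job

The coin counter has been cleaned and its feed disc is sitting proud on the spindle. With a fingertip, push the disc round by its vanes until the two notches in its rim are over the two brass drive pins, then press down on the hub until the disc is fully home on its seat. Do not pull or lift the disc up, and leave the thumb screws and everything else on the desk where they are.

Things in the scene. Friction and masses are not known exactly. Their poses are not given: they have to be found in the camera images.
- machine: desktop coin counter, pale grey, fixed, hood off: deck 300 x 300 mm, its flat top 130 mm above the desk, with a lower sloping console on the operator's side (its -x side, 50 mm more). Origin on the desk below the axis of the round well in the deck; z up. The well is 212 mm across and 38 mm deep; the disc's axis is the well's axis.
- pin_a (a point): tip of one of two brass drive pins, 109 mm above the desk: round, 10 mm across, domed, standing on the dark drive plate in the well floor 84 mm from the disc's axis, half out from under the disc's rim, beside a short red line on the plate. The pins do not move. The plate stops anywhere, so the pins may lie in any direction.
- pin_b (a point): tip of the other drive pin, diametrically opposite, the same in all ways.
- notch_a (a point): one of the two notches in the disc's rim, at its upper face, 84 mm from the axis: open, rectangular, 15 mm wide, 12 mm deep, with a red line painted from it towards the hub. Seen from above, notches and pins must coincide; either notch may take either pin.
- notch_b (a point): the other notch, diametrically opposite, the same in all ways.
- hub_top (a point): centre of the flat top (37 mm across) of the black hub, on the disc's axis, 136 mm above the desk with the disc proud, 127 mm with it home. The place to press. The hub is 44 mm across at its foot. The disc round it is an aluminium plate 170 mm across, 6 mm thick, its upper face 20 mm below the hub's top (116 mm above the desk when proud, 14 mm below the deck).
- vane (a point): top of one of the disc's four straight black radial vanes, 56 mm from the axis, 45 degrees counterclockwise (from above) from notch_a. The others follow at 90 degree steps. Each is 6 mm thick, stands 14 mm high on the disc and runs from the hub out to 72 mm from the axis. Push on the side of a vane to turn the disc; it goes either way round without end.
- disc_turn (a joint): turn of the disc on its spindle, rad, counterclockwise from above positive; 0 or any multiple of a half turn (3.1416) = notches exactly over the pins. Rubs lightly (about 0.12 N m, some 2 N at a vane) and stays where it is left. The notches pass the pins within about 0.03 rad either side; the domed pins guide them in from a little farther.
- disc_press (a joint): how far the disc is pushed down its spindle, m: 0 = proud as found, just above the pins; 0.009 = fully home on its seat. Push fit: it takes about 7 N downwards to move it and it stays where it is left. Unless the notches are over the pins, the disc lands on the pins after 0.001 m. Negative values: drawn up off the seat.
- screw_a: steel thumb screw of the removed hood, loose, standing head down (head 24 mm across) on a rear corner of the machine's deck, 30 mm high; origin at its foot. Leave it.
- screw_b: a second such thumb screw on the other rear corner of the deck; origin at its foot. Leave it.
- brush: small cleaning brush lying on the desk along the machine's left side (+y side of the machine), about 200 mm long with a wooden handle; origin on the desk about under its middle. Leave it.
- roll_a: red paper coin roll standing on the desk beside the machine (-y side), 27 mm across, 65 mm high; origin at its foot. Leave it.
- roll_b: blue paper coin roll beside the red one, same size; origin at its foot. Leave it.
- coin_cup: empty blue plastic coin cup on the desk beside the machine (-y side), 72 mm across, 60 mm high; origin under its base. Leave it.
- stamp: round red office stamp with a dark wooden handle standing on the desk, 38 mm across, 71 mm high; origin at its foot. Leave it.

How it is judged (in metres and radians):
At the end, for the whole second after the job is handed in: The disc is down on its seat (pushed down at least 7.5 of its 9 mm) with the pins standing in its notches (each notch within 4 mm of its pin seen from above), at rest, and no bystander has moved by more than 20 mm (value of joint disc_press above 0.0075 m and (horizontal distance between notch_a and pin_a below 0.004 m or horizontal distance between notch_a and pin_b below 0.004 m) and velocity of joint disc_turn between -0.05 and 0.05 rad/s and velocity of joint disc_press between -0.003 and 0.003 m/s and not (distance of screw_a from where it was at the start of the episode above 0.02 m) and not (distance of screw_b from where it was at the start of the episode above 0.02 m) and not (distance of brush from where it was at the start of the episode above 0.02 m) and not (distance of roll_a from where it was at the start of the episode above 0.02 m) and not (distance of roll_b from where it was at the start of the episode above 0.02 m) and not (distance of coin_cup from where it was at the start of the episode above 0.02 m) and not (distance of stamp from where it was at the start of the episode above 0.02 m)); the robot touches nothing.
It fails at once if the disc is lifted by more than 4 mm above where it was found (value of joint disc_press below -0.004 m).
It fails at once if a bystander is moved by more than 20 mm (distance of any of screw_a, screw_b, brush, roll_a, roll_b, coin_cup, stamp from where it was at the start of the episode above 0.02 m).
It also fails if it takes over 45 s, if anything falls off the work surface, if the arm or the gripper's body presses on something with over 40 N, if the wrist force passes 120 N, or if a joint passes its speed limit or range.

## Working session

There is one attempt and no reset: what is moved stays moved. The work goes in short steps, Python scripts to look and compute and a tool call to move; the robot and the scene stay as the last step left them, time stands still between calls to the robot, and variables do not carry over. Pictures are saved under pics/ and viewed, and the job is handed in when it is done.

Besides the shell and the picture viewer there is one more tool, called after ">>>" as name(argument=value, ...) on one line, values as JSON. move_arm: Moves the arm, as the interface text tells. Its arguments: {"type":"object","properties":{"motion":{"type":"string"},"grip_force":{"type":"number"}},"required":["motion"]}

```bash
mkdir -p pics; python3 - <<'E'
from cell import sensors, imaging
import cv2,numpy as np
s=sensors.observe();print(s)
for n in ["scene","side","wrist"]:
    d=imaging.get_image(n);cv2.imwrite(f"pics/{n}0.png",d["frame"][:,:,::-1]);np.savez(f"{n}0.npz",**d)
    print(n,d["mtx"],d["k1"],d["view"])
E
```

```text
{'clock': 0.0, 'qpos': array([-1.20401031e+01,  9.11345867e+00,  9.15702194e+01, -1.57076712e-03,
        7.94230623e+01, -1.20371164e+01]), 'joint_velocities': array([-0.02081426, -0.02336921, -0.10832927,  0.04417166,  0.05677824,
       -0.11216155]), 'tau': array([ 4.79022274e-04, -3.85570908e+01, -3.22103977e+01,  7.00944406e-02,
        3.78346047e-02, -1.56143192e-04]), 'position': array([5.74383049e+02, 7.88904592e-02, 2.13628077e+02]), 'tcp_rot': array([[ 4.74008701e-05,  9.99998329e-01, -1.82760762e-03],
       [ 9.99999933e-01, -4.67388910e-05,  3.62251759e-04],
       [ 3.62165734e-04, -1.82762467e-03, -9.99998264e-01]]), 'wrist_force': array([-1.00187623, -0.36264728,  0.92864373]), 'moment': array([ 0.03689932, -0.00812401,  0.03091868]), 'gripper_width': 91.5851884785506}
scene [[463.75152746   0.         323.06308103]
 [  0.         463.75152746 235.67991848]
 [  0.           0.           1.        ]] 0.032695524781980526 [[-4.50818284e-01  8.92567514e-01 -9.27943478e-03  1.93519904e+02]
 [-6.72109930e-01 -3.32591779e-01  6.61551926e-01  3.91172936e+02]
 [ 5.87393494e
[... 265 characters left out ...]
14844781 [[ 9.92941525e-01 -1.16510171e-01  2.21925129e-02 -5.85200863e+02]
 [ 4.12316616e-02  5.14530807e-01  8.56480005e-01 -1.55501039e+02]
 [-1.11207364e-01 -8.49519528e-01  5.15702912e-01 -7.63600659e+02]
 [ 0.00000000e+00  0.00000000e+00  0.00000000e+00  1.00000000e+00]]
wrist [[359.61390888   0.         322.22262185]
 [  0.         359.61390888 237.77583481]
 [  0.           0.           1.        ]] -0.06280971914746428 [[ 9.99999972e-01 -2.13023572e-04  9.96636000e-05 -5.74878335e+02]
 [ 2.31582486e-04  9.65782729e-01 -2.59352398e-01  2.96078629e+01]
 [-4.10052096e-05  2.59352414e-01  9.65782752e-01 -3.88846716e+02]
 [ 0.00000000e+00  0.00000000e+00  0.00000000e+00  1.00000000e+00]]
```

View pics/scene0.png

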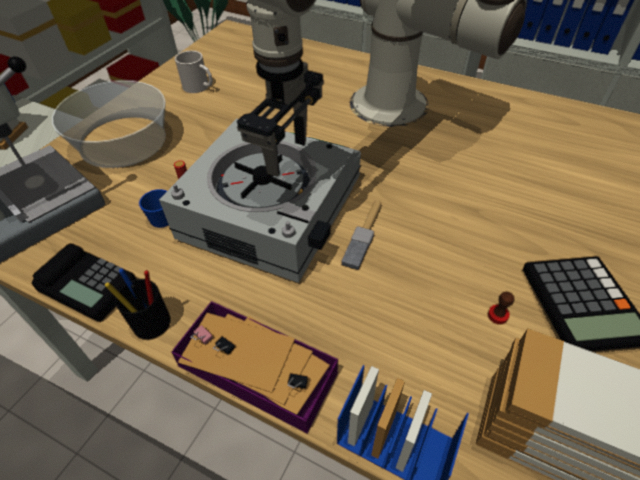

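View pics/side0.png

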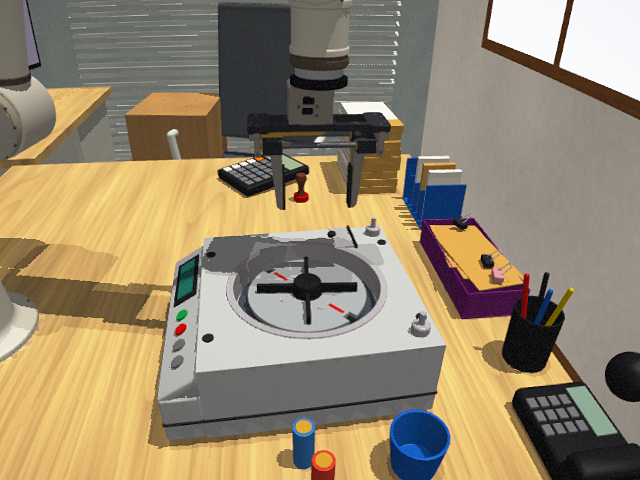

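View pics/wrist0.png

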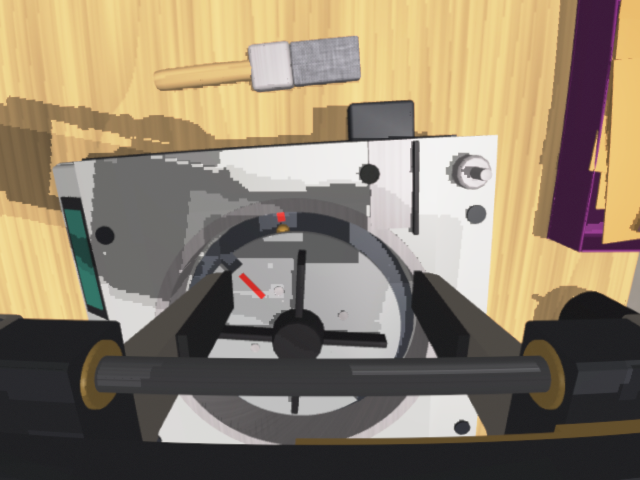

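The wrist view shows a brass pin with its red mark at about (282,228). One notch is at (231,263), with its red line running to (264,297). The hub is at about (298,335).

```bash
cat > h.py <<'E'
import numpy as np,cv2
def ray(d,u,v):
    K=d["mtx"];k=float(d["k1"]);a=np.array([(u-K[0,2])/K[0,0],(v-K[1,2])/K[1,1]])
    p=a.copy()
    for _ in range(20): p=a/(1+k*(p@p))
    V=d["view"];R=V[:3,:3];c=-R.T@V[:3,3]
    return c,R.T@np.array([p[0],-p[1],-1])
def onz(d,u,v,z):
    c,r=ray(d,u,v);return c+r*(z-c[2])/r[2]
def proj(d,P):
    V=d["view"];q=V[:3,:3]@np.array(P,float)+V[:3,3];x,y=q[0]/-q[2],-q[1]/-q[2];s=1+float(d["k1"])*(x*x+y*y)
    return d["mtx"][0,0]*x*s+d["mtx"][0,2],d["mtx"][1,1]*y*s+d["mtx"][1,2]
def crop(img,x0,x1,y0,y1,f,name):
    cv2.imwrite(name,cv2.resize(np.ascontiguousarray(img[y0:y1,x0:x1,::-1]),None,fx=f,fy=f,interpolation=cv2.INTER_CUBIC))
E
python3 - <<'E'
from h import *
w=dict(np.load("wrist0.npz"));s=dict(np.load("side0.npz"));c=dict(np.load("scene0.npz"))
crop(w["frame"],150,450,180,440,2.5,"pics/w0c.png")
crop(s["frame"],210,400,230,350,4,"pics/s0c.png")
crop(c["frame"],200,320,130,220,6,"pics/c0c.png")
E
```

```text
(no output)
```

View pics/w0c.png

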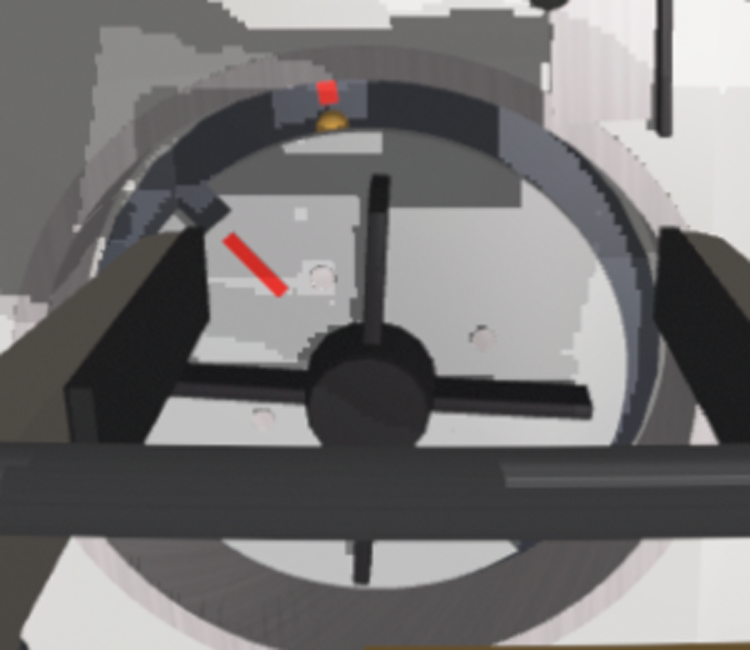

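View pics/s0c.png

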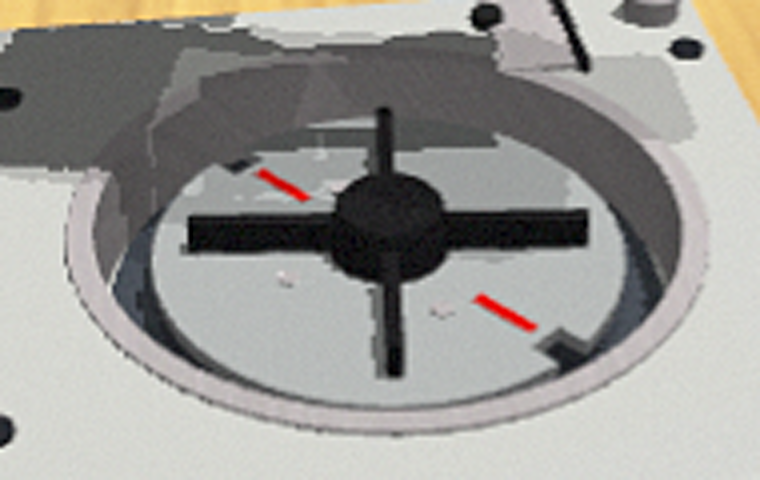

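View pics/c0c.png

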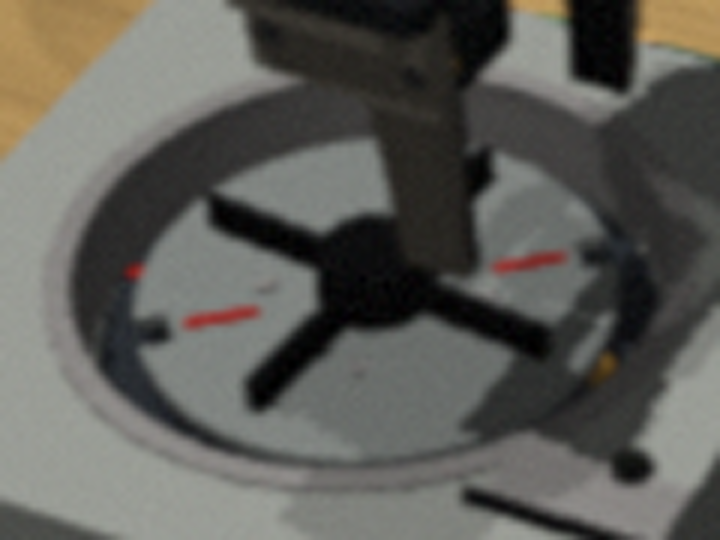

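```bash
python3 - <<'E'
from h import *
w=dict(np.load("wrist0.npz"));s=dict(np.load("side0.npz"));c=dict(np.load("scene0.npz"))
W=lambda x,y,z:onz(w,150+x/2.5,180+y/2.5,z)
S=lambda x,y,z:onz(s,210+x/4,230+y/4,z)
C=lambda x,y,z:onz(c,200+x/6,130+y/6,z)
hs=S(389,204,136);hw=W(369,404,136);hc=C(376,266,136)
print("hub",hs,hw,hc)
def ang(p,h): return np.degrees(np.arctan2(p[1]-h[1],p[0]-h[0])),np.hypot(*(p-h)[:2])
print("rim side view L/R/T/B wells z130")
# red line, vanes
print("S line1",ang(S(262,173,116),hs),ang(S(307,198,116),hs));a=S(307,198,116)
b=S(262,173,116);print(" dir",ang(b,a)[0]); print("line2",ang(S(535,327,116),hs),ang(S(477,296,116),hs), ang(S(535,327,116),S(262,173,116)))
print("vanes S",ang(S(587,215,130),S(188,222,130)),ang(S(384,110,130),S(393,350,130)))
print("vanes W",ang(W(591,393,130),W(180,370,130)),ang(W(380,178,130),W(362,575,130)))
print("W line",ang(W(229,239,116),hw),ang(W(284,292,116),hw),ang(W(229,239,116),W(284,292,116))[0])
print("pin W",W(332,121,107),ang(W(332,121,107),hw),ang(W(332,121,107),hs), "red",ang(W(328,92,95),hs))
print("pin C",C(603,367,107),ang(C(603,367,107),hc),"redopp",ang(C(134,271,95),hc), 'C line',ang(C(560,258,116),C(190,323,116)))
# depth hub
for n,d,p in(("w",w,(297,340)),("s",s,(307,281)),("s",s,(340,360))):
    print(n,d["depth"][p[1],p[0]])
E
```

```text
hub [555.4829357  -82.87444554 136.        ] [555.72820144 -77.74677279 136.        ] [562.08607276 -71.87530775 136.        ]
rim side view L/R/T/B wells z130
S line1 (np.float64(130.27370570758794), np.float64(67.3065956426534)) (np.float64(129.06696596225), np.float64(43.518655414903776))
 dir 132.4792174887124
line2 (np.float64(-46.285498009888286), np.float64(66.12755855102736)) (np.float64(-46.1610288063884), np.float64(40.65343015705989)) (np.float64(-48.021102325382785), np.float64(133.37401146494548))
vanes S (np.float64(-3.2280472991953606), np.float64(141.7051193146534)) (np.float64(86.09319053686052), np.float64(141.83927776864348))
vanes W (np.float64(-3.51037023698336), np.float64(130.307265023514)) (np.float64(86.57122462916028), np.float64(141.9024835357669))
W line (np.float64(133.74863180288656), np.float64(65.03357927040484)) (np.float64(134.4907218900038), np.float64(40.287001872841714)) 132.54089953812897
pin W [543.7026045    5.62152371 107.        ] (np.float64(98.2081073987769), np.float64(84.23115720733999)) (np.float64(97.58247297542324), np.float64(89.27660823323112)) red (np.float64(98.45150891840326), np.float64(96.41350705422893))
pin C [545.3535205    6.85191069 107.        ] (np.float64(101.99900105357436), np.float64(80.48573307461913)) redopp (np.float64(-88.12706731536386), np.float64(107.1158015056588)) C line (np.float64(131.3518895457141), np.float64(132.17772175478993))
w 277.9929
s 686.4809
s 571.6831
```

Estimates so far, with angles measured about the hub:

| Item | Estimate |
|---|---|
| Hub | about (556, -80) |
| Notch | about 132° |
| Pin | about 98° |
| Turn needed | about 34° clockwise |

I'll close the fingers and go beside the 87° vane, on its -x side.

>>> move_arm(motion="-0.15 -0.3 0 0 0 0.0055 0; -0.15 -0.3 0 0 0 0.0055 0; -0.15 -0.3 0 0 0 0.0055 0; 0 0 0.25 0 0 0 0; 0 0 0.25 0 0 0 0; 0 0 0.2 0 0 0 0; 0 0 0.2 0 0 0 0; 0 0 0 0 0 0 0; 0 0 0 0 0 0 0", grip_force=10)

```text
clock: 0.9
position: [529.2, -21.3, 168.3]
tcp_rot: [[0.051, 0.999, -0.002], [0.999, -0.051, 0.001], [0.001, -0.002, -1.0]]
wrist_force: [-0.2, -0.1, 0.5]
gripper_width: 34.0
```

```bash
cat > look.py <<'E'
import sys
from cell import sensors, imaging
from h import *
t=sys.argv[1]
for n in sys.argv[2:]:
    d=imaging.get_image(n);np.savez(f"{n}{t}.npz",**d)
    if n=="wrist": crop(d["frame"],100,500,100,460,2,f"pics/w{t}c.png")
    if n=="side": crop(d["frame"],210,400,200,350,4,f"pics/s{t}c.png")
    if n=="scene": crop(d["frame"],200,320,130,220,6,f"pics/c{t}c.png")
s=sensors.observe();print(s["clock"],s["position"],s["wrist_force"],s["gripper_width"]);print(s["tcp_rot"].round(3))
E
python3 look.py 1 wrist side
```

```text
1.0 [530.09320635 -21.6467474  169.82035199] [-0.25391964  1.18503901 -0.42349431] 25.88460250123497
[[ 0.051  0.999  0.   ]
 [ 0.999 -0.051 -0.   ]
 [-0.     0.    -1.   ]]
```

View pics/w1c.png

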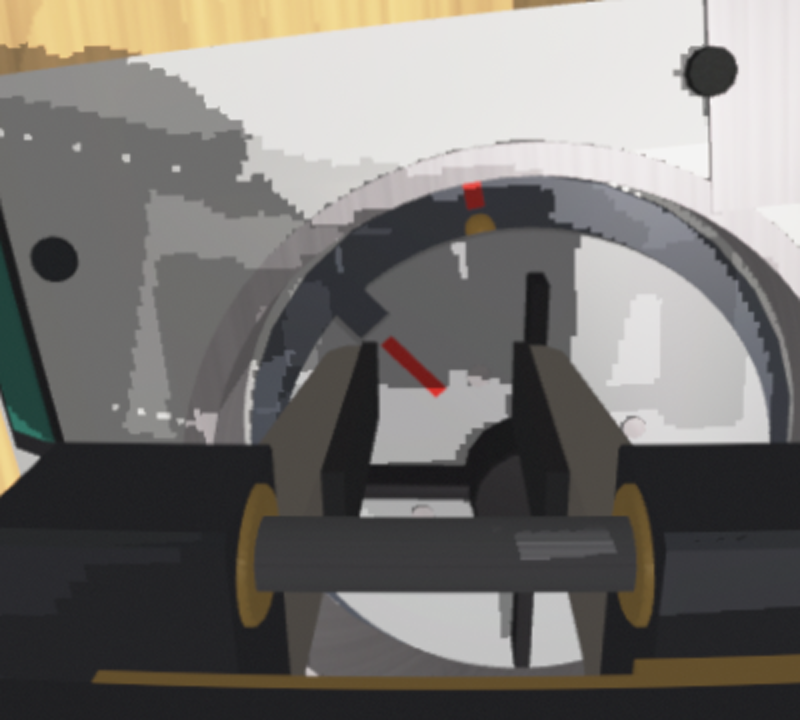

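View pics/s1c.png

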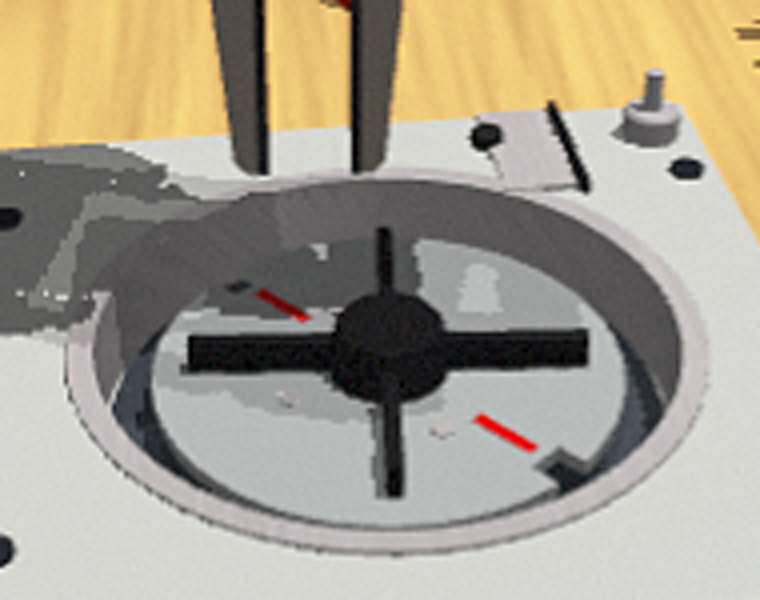

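The fingers are still closing, and their tips are thinner than the 18 mm I assumed. The landing spot to the left of the vane is clear, so I'll descend.

>>> move_arm(motion="0 0 0 0 0 0 0; 0 0 0 0 0 0 0; 0 0 0 0 0 0 0; 0 0 0.2 0 0 0 0; 0 0 0.2 0 0 0 0; 0 0 0.2 0 0 0 0; 0 0 0.2 0 0 0 0; 0 0 0.15 0 0 0 0; 0 0 0 0 0 0 0; 0 0 0 0 0 0 0")

```text
clock: 1.83
position: [529.1, -21.6, 121.3]
tcp_rot: [[0.052, 0.999, -0.002], [0.999, -0.052, 0.0], [0.0, -0.002, -1.0]]
wrist_force: [-0.1, -0.4, 0.5]
gripper_width: 0.5
```

```bash
python3 look.py 2 wrist side
```

```text
1.9333 [529.98782269 -21.83956512 122.51668863] [-0.61887385  0.3052338   0.56205417] 0.5258984440475161
[[ 0.052  0.999  0.001]
 [ 0.999 -0.052 -0.   ]
 [-0.     0.001 -1.   ]]
```

View pics/w2c.png

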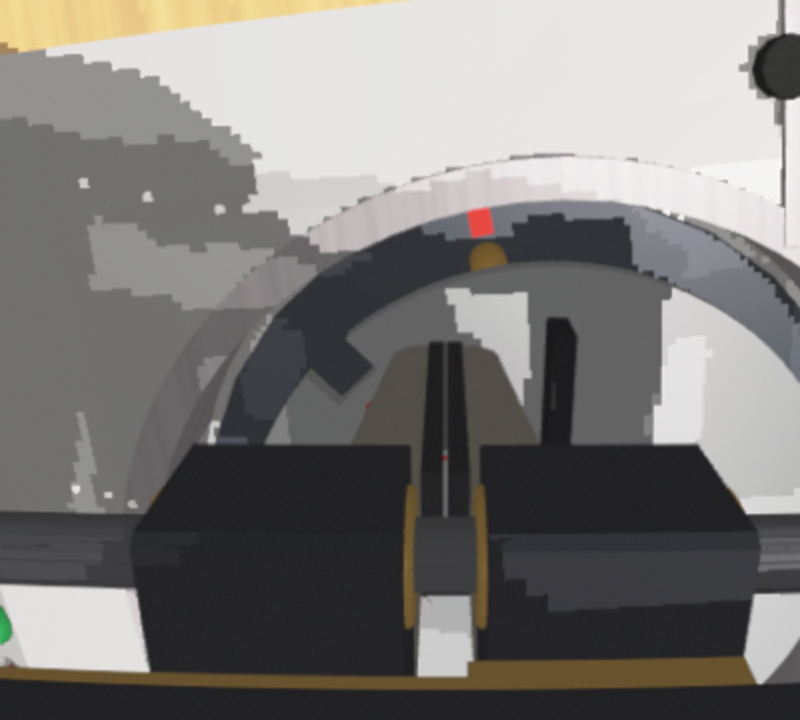

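View pics/s2c.png

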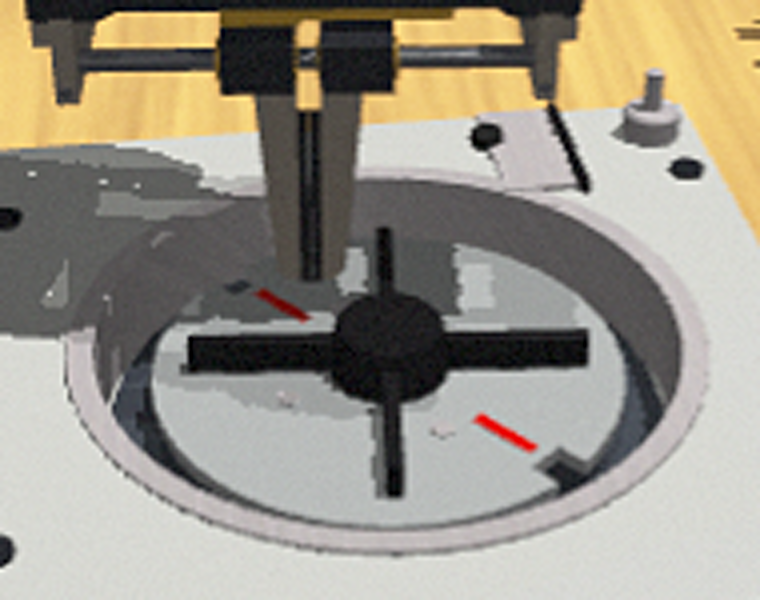

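>>> move_arm(motion="0 0.1 0 0 0 0 0; 0 0.11 0 0 0 0 0; 0.024 0.08 0 0 0 0.0222 0; 0.024 0.08 0 0 0 0.0222 0; 0.024 0.08 0 0 0 0.0222 0; 0.024 0.08 0 0 0 0.0222 0; 0.024 0.08 0 0 0 0.0222 0; 0.024 0.08 0 0 0 0.0222 0; 0.024 0.08 0 0 0 0.0222 0; 0 0 0 0 0 0 0; 0 0 0 0 0 0 0")

```text
clock: 2.85
position: [569.6, -21.4, 122.3]
tcp_rot: [[0.513, 0.859, 0.001], [0.859, -0.513, -0.0], [0.0, 0.001, -1.0]]
wrist_force: [0.2, 0.3, -0.6]
gripper_width: 0.6
```

```bash
python3 look.py 3 wrist side scene
```

```text
3.0 [569.32275369 -21.39150175 122.31941558] [-0.18872419 -0.15515789  0.28824516] 0.4459920010331535
[[ 0.513  0.858  0.001]
 [ 0.858 -0.513 -0.   ]
 [ 0.     0.001 -1.   ]]
```

View pics/w3c.png

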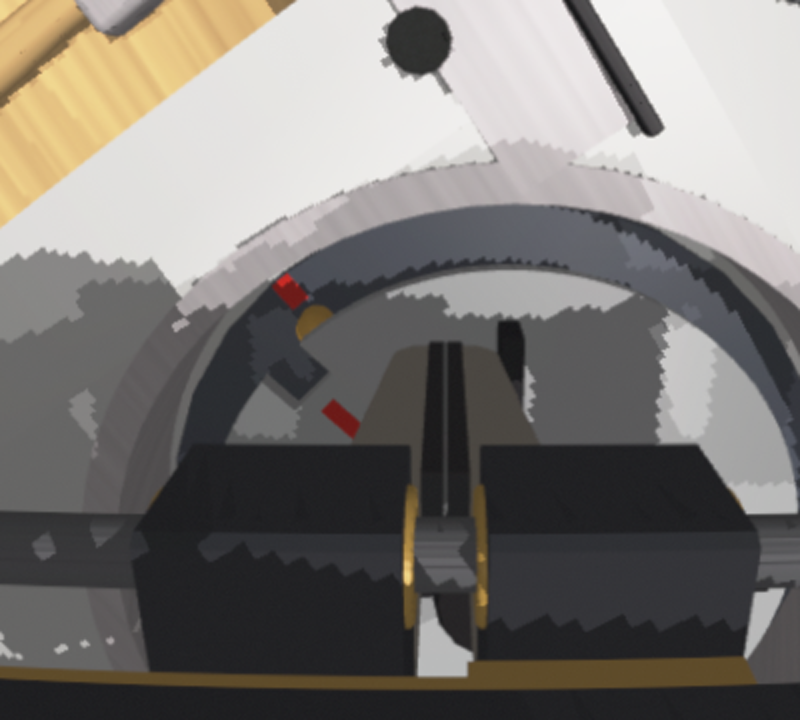

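View pics/s3c.png

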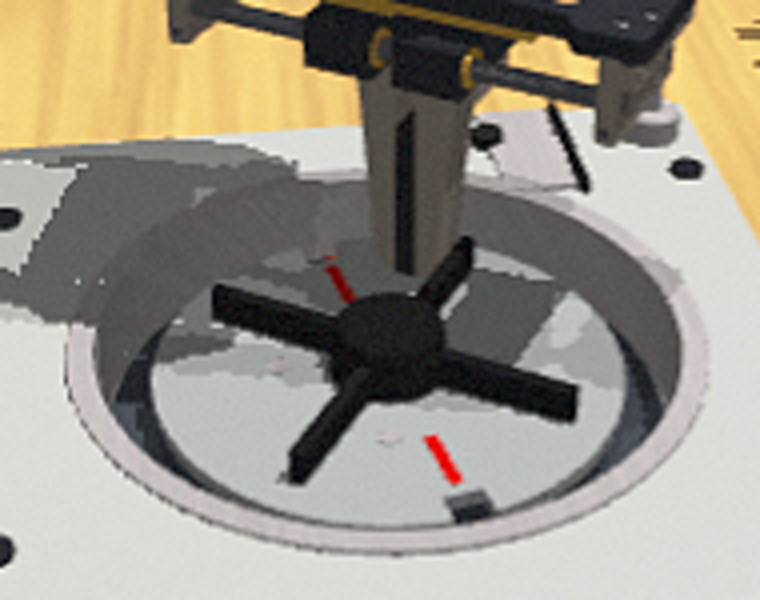

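The disc has turned about 24°. The pin is at (314,322) in the crop and the notch is just short of it at (300,375). I'll overlay a projected model to measure what's left.

```bash
cat > ov.py <<'E'
import sys
from h import *
# usage: npz x0 x1 y0 y1 f out hx hy notchdeg pindeg [z]
n,x0,x1,y0,y1,f,out,hx,hy,na,pa=sys.argv[1:12];x0,x1,y0,y1=map(int,(x0,x1,y0,y1));f=float(f);hx,hy,na,pa=map(float,(hx,hy,na,pa))
dz=float(sys.argv[12]) if len(sys.argv)>12 else 0
d=dict(np.load(n));im=cv2.resize(np.ascontiguousarray(d["frame"][y0:y1,x0:x1,::-1]),None,fx=f,fy=f,interpolation=cv2.INTER_CUBIC)
def P(r,t,a,z):
    a=np.radians(a);return (hx+r*np.cos(a)-t*np.sin(a),hy+r*np.sin(a)+t*np.cos(a),z)
def poly(ps,col,closed=False):
    q=np.array([proj(d,p) for p in ps]);q=((q+0.5-[x0,y0])*f-0.5)
    cv2.polylines(im,[np.round(q*16).astype(np.int32)],closed,col,1,cv2.LINE_AA,4)
circ=lambda r,z:[P(r,0,a,z) for a in range(0,361,4)]
poly(circ(106,130),(255,0,255));poly(circ(85,116-dz),(255,255,0));poly(circ(18.5,136-dz),(0,255,255))
for k in (0,180):
    poly([P(85,7.5,na+k,116-dz),P(73,7.5,na+k,116-dz),P(73,-7.5,na+k,116-dz),P(85,-7.5,na+k,116-dz)],(0,255,0))
    for r,z in((5,104),(3,108)): 
        c=P(84,0,pa+k,z);poly([(c[0]+r*np.cos(t),c[1]+r*np.sin(t),z) for t in np.linspace(0,6.3,30)],(0,160,255))
for k in(45,135,225,315): poly([P(22,3,na+k,130-dz),P(72,3,na+k,130-dz),P(72,-3,na+k,130-dz),P(22,-3,na+k,130-dz)],(255,100,100))
cv2.imwrite(out,im)
E
python3 ov.py wrist3.npz 150 500 180 440 2.2 pics/o3w.png 555.7 -79 107.5 98
python3 ov.py side3.npz 210 400 230 350 4 pics/o3s.png 555.5 -81 107.5 98
python3 ov.py wrist0.npz 150 450 180 440 2.5 pics/o0w.png 555.7 -79 132 98
```

```text
(no output)
```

View pics/o3w.png

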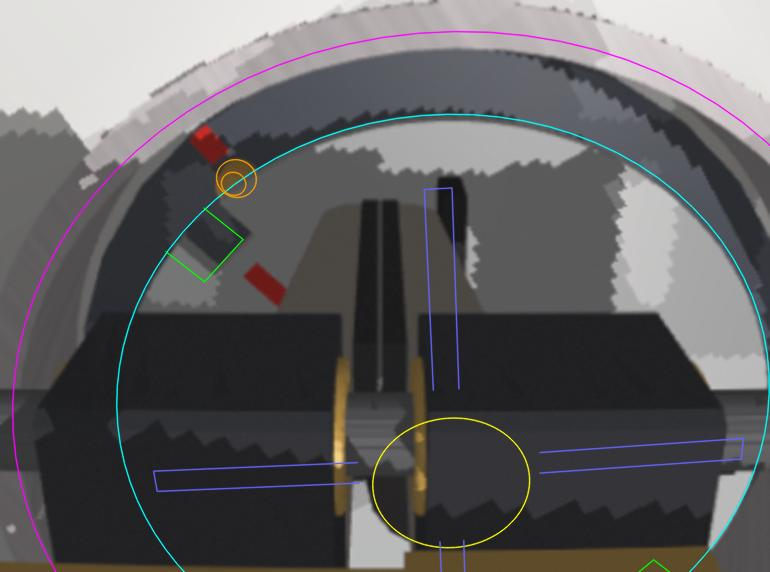

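View pics/o3s.png

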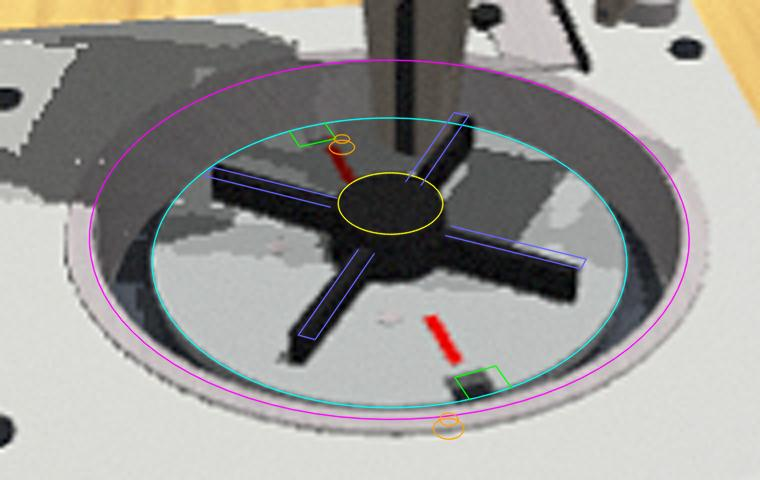

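View pics/o0w.png

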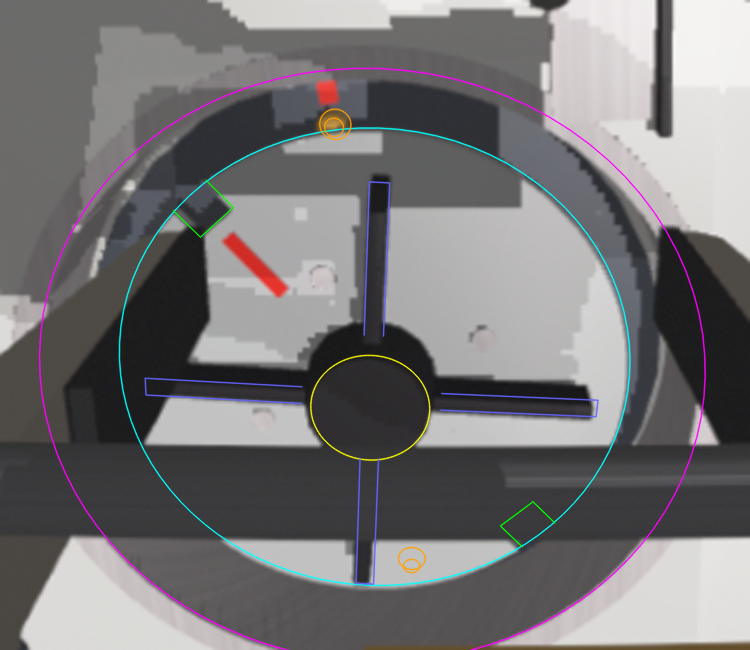

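```bash
python3 ov.py wrist3.npz 170 330 220 360 4.5 pics/o3w.png 555.7 -79 104.8 97.8
python3 ov.py side3.npz 210 400 230 350 4 pics/o3s.png 555.5 -81 104.8 98
```

```text
(no output)
```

View pics/o3w.png

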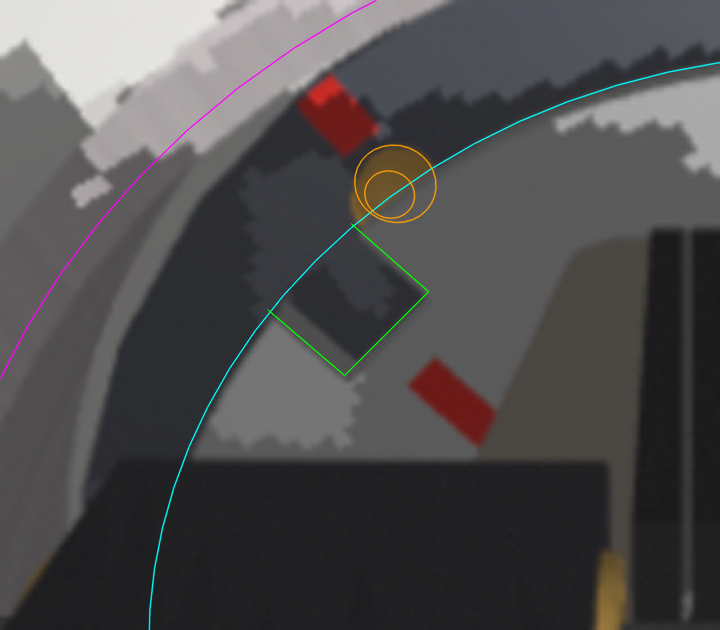

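View pics/o3s.png

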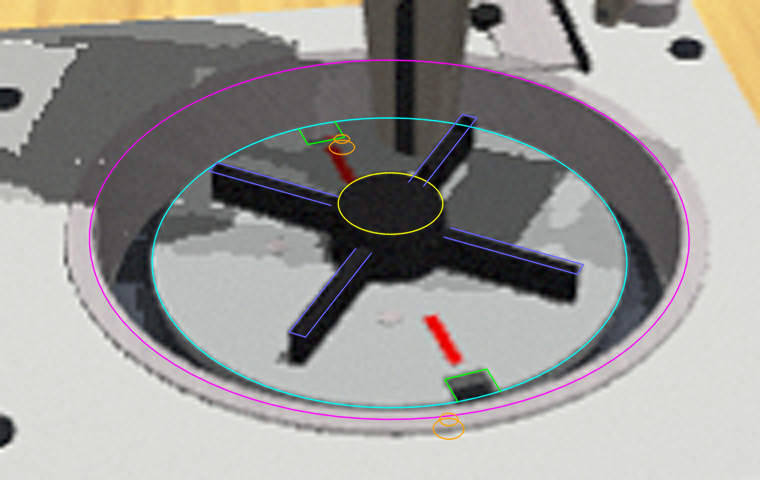

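The notch is at 104.8° and the pin at about 98.1°, so about 6.7° is left.

>>> move_arm(motion="0.013 0.045 0 0 0 0.0124 0; 0.013 0.045 0 0 0 0.0124 0; 0.013 0.045 0 0 0 0.0124 0; 0 0 0 0 0 0 0; 0 0 0 0 0 0 0")

```text
clock: 3.42
position: [575.6, -23.3, 122.1]
tcp_rot: [[0.609, 0.793, -0.0], [0.793, -0.609, 0.0], [0.0, -0.0, -1.0]]
wrist_force: [-0.9, 0.7, 1.1]
gripper_width: 0.4
```

```bash
python3 look.py 4 wrist side
python3 ov.py wrist4.npz 170 330 220 360 4.5 pics/o4w.png 555.7 -79 98.1 98.1
python3 ov.py side4.npz 210 400 230 350 4 pics/o4s.png 555.5 -81 98.1 98.1
```

```text
3.5167 [575.62898322 -23.27500227 122.16315388] [-1.00039261  1.20562002  0.45474779] 0.6301359819788604
[[ 0.61   0.793  0.   ]
 [ 0.793 -0.61   0.   ]
 [ 0.    -0.    -1.   ]]
```

View pics/o4w.png

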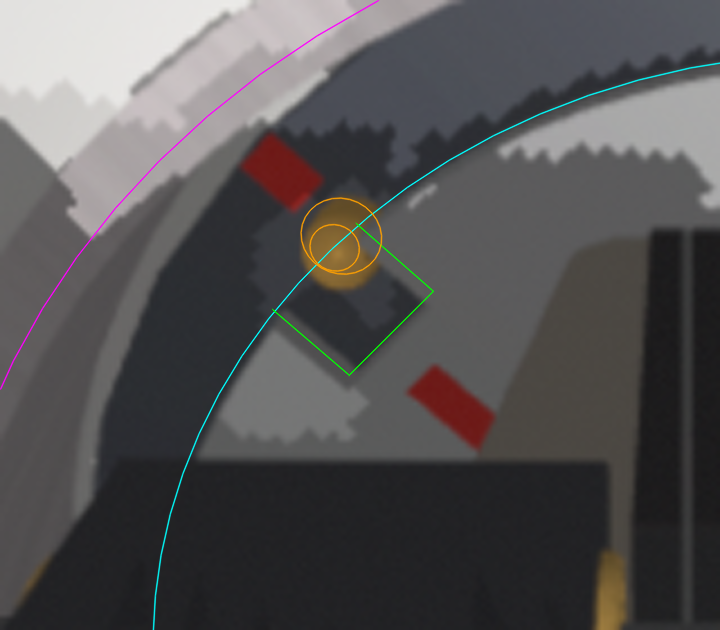

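View pics/o4s.png

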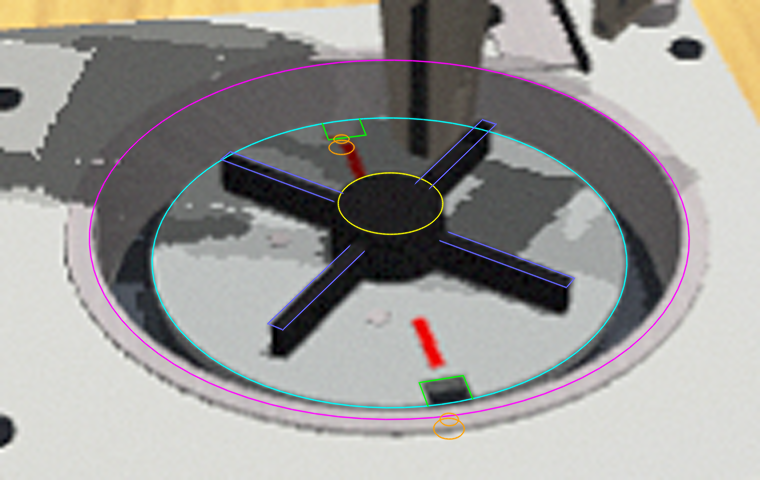

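```bash
python3 - <<'E'
from h import *
for i in (0,1,2,3,4):
    d=dict(np.load(f"wrist{i}.npz"));V=d["view"];print(i,-V[:3,:3].T@V[:3,3])
    f=d["frame"].astype(int);r,g,b=f[...,0],f[...,1],f[...,2]
    hsv=cv2.cvtColor(d["frame"],cv2.COLOR_RGB2HSV)
    m=(hsv[...,0]>10)&(hsv[...,0]<25)&(hsv[...,1]>120)&(hsv[...,2]>50)
    H=np.array([555.7,-79.2]);best=[]
    a=np.radians(98);P=proj(d,(H[0]+84*np.cos(a),H[1]+84*np.sin(a),107))
    yy,xx=np.mgrid[:480,:640];m&=(np.hypot(xx-P[0],yy-P[1])<14)
    ys,xs=np.nonzero(m);print(len(xs),xs.mean(),ys.mean(),xs.min(),xs.max(),ys.min(),ys.max(),P)
    for z in (104,107):
        p=onz(d,xs.mean(),ys.mean(),z)[:2]-H;print("  ang",z,np.degrees(np.arctan2(p[1],p[0])).round(2),np.hypot(*p).round(1))
    m=((hsv[...,0]<6)|(hsv[...,0]>174))&(hsv[...,1]>150)&(hsv[...,2]>60)
    n,l,st,ce=cv2.connectedComponentsWithStats(m.astype(np.uint8))
    for k in range(1,n):
        if st[k,4]>20:
            for z in (94,116):
                p=onz(d,*ce[k],z)[:2]-H;R=np.hypot(*p)
                if R<110:print("   red",st[k,4],ce[k].round(1),z,np.degrees(np.arctan2(p[1],p[0])).round(2),R.round(1))
E
```

```text
0 [574.85551817  72.13110902 383.27761588]
68 282.2647058823529 228.23529411764707 277 288 225 231 (np.float64(283.24560636893085), np.float64(230.412941533385))
  ang 104 98.61 85.2
  ang 107 98.32 85.9
   red 60 [280.6 216.6] 94 99.3 92.9
   red 60 [280.6 216.6] 116 97.35 97.0
   red 154 [251.8 285.8] 94 143.9 51.9
   red 154 [251.8 285.8] 116 133.16 54.5
1 [533.49081255  50.56778137 337.84823357]
100 339.09 211.72 333 346 207 216 (np.float64(342.17566390926726), np.float64(214.23794255509404))
  ang 104 99.11 85.5
  ang 107 99.12 86.0
   red 98 [336.6 197.5] 94 98.9 93.5
   red 98 [336.6 197.5] 116 99.0 96.9
   red 229 [306.3 282.9] 94 141.41 49.9
   red 229 [306.3 282.9] 116 133.13 54.9
2 [533.26613539  50.31854578 290.82878003]
171 343.02923976608184 227.81286549707602 335 352 222 234 (np.float64(347.08857669948287), np.float64(231.11595462725947))
  ang 104 99.17 85.4
  ang 107 99.19 86.2
   red 127 [339.8 210.9] 94 99.03 92.8
   red 127 [339.8 210.9] 116 99.15 97.2
3 [606.93012059  40.35126293 291.85145132]
157 255.39490445859872 259.3248407643312 248 265 253 269 (np.float64(256.2155657561566), np.float64(262.7863558828512))
  ang 104 98.07 85.3
  ang 107 97.35 85.8
   red 159 [244.5 245.2] 94 99.77 94.3
   red 159 [244.5 245.2] 116 95.08 96.3
   red 158 [270.4 308.7] 94 115.75 57.5
   red 158 [270.4 308.7] 116 105.55 61.6
4 [620.1094905   33.7110057  291.66922066]
237 244.85654008438817 273.8902953586498 237 253 264 283 (np.float64(244.65514461135217), np.float64(274.0409885209028))
  ang 104 98.78 83.7
  ang 107 97.9 84.0
   red 154 [232.2 258. ] 94 99.94 94.4
   red 154 [232.2 258. ] 116 94.39 95.5
   red 151 [270.1 309.6] 94 110.03 57.9
   red 151 [270.1 309.6] 116 99.74 61.8
```

Notch and pin agree to within about 1°, and the tolerance is 1.7° plus the dome guidance. I'll back off from the vane, lift the finger and check.

>>> move_arm(motion="0 -0.1 0 0 0 0 0; 0 -0.1 0 0 0 0 0; 0 0 -0.3 0 0 0 0; 0 0 -0.3 0 0 0 0; 0 0 -0.3 0 0 0 0; 0 0 0 0 0 0 0; 0 0 0 0 0 0 0")

```text
clock: 4.1
position: [568.2, -17.4, 167.8]
tcp_rot: [[0.61, 0.792, 0.002], [0.792, -0.61, -0.001], [0.001, 0.002, -1.0]]
wrist_force: [0.8, 0.1, 0.1]
gripper_width: 0.4
```

```bash
python3 look.py 5 wrist scene
python3 ov.py wrist5.npz 150 400 180 400 3 pics/o5w.png 555.7 -79.2 98.3 98.8
python3 ov.py scene5.npz 200 320 130 220 6 pics/o5c.png 556 -80 98.3 98.8
```

```text
4.2 [567.09007071 -17.11150059 165.98915965] [ 0.64152935  0.14897801 -0.10016808] 0.47703700069345406
[[ 0.611  0.792 -0.001]
 [ 0.792 -0.611  0.   ]
 [-0.001 -0.001 -1.   ]]
```

View pics/o5w.png

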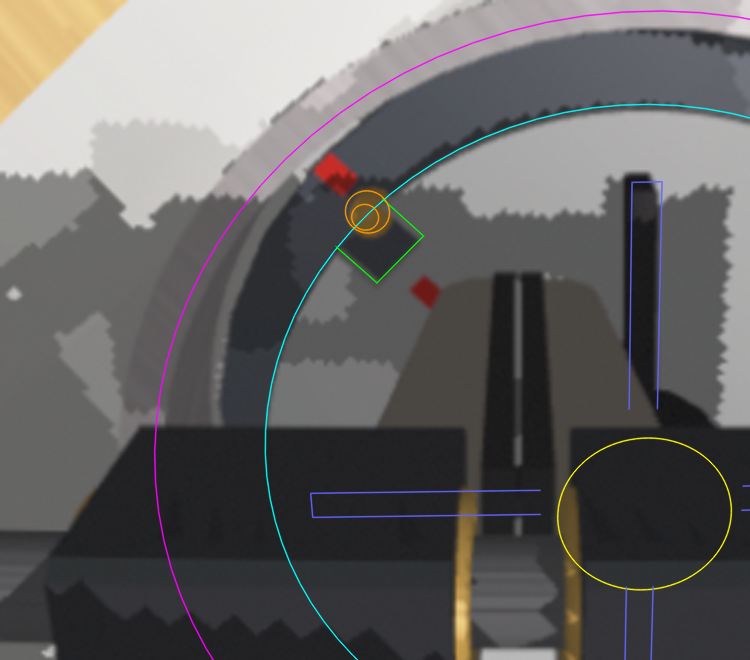

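View pics/o5c.png

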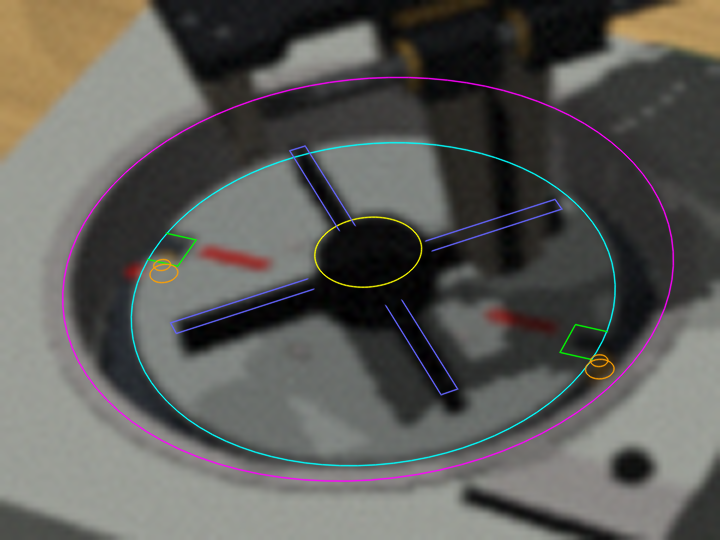

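Notch and pin coincide in the wrist view. I'll go over the hub and come down to just above it.

>>> move_arm(motion="-0.28 0.148 0 0 0 0 0; -0.28 0.148 0 0 0 0 0; -0.28 0.148 0 0 0 0 0; -0.29 0.148 0 0 0 0 0; 0 0 0.25 0 0 0 0; 0 0 0.25 0 0 0 0; 0 0 0 0 0 0 0; 0 0 0 0 0 0 0")

```text
clock: 4.87
position: [555.3, -78.8, 139.8]
tcp_rot: [[0.61, 0.792, -0.004], [0.792, -0.61, 0.002], [-0.001, -0.004, -1.0]]
wrist_force: [-0.3, 0.8, 0.4]
gripper_width: 0.3
```

```bash
python3 look.py 6 side
```

```text
4.9167 [556.12489131 -79.11070472 140.88995608] [ 0.98171601 -0.52872796  0.14535508] 0.6093782669364429
[[ 0.61   0.792 -0.002]
 [ 0.792 -0.61   0.001]
 [-0.001 -0.002 -1.   ]]
```

View pics/s6c.png

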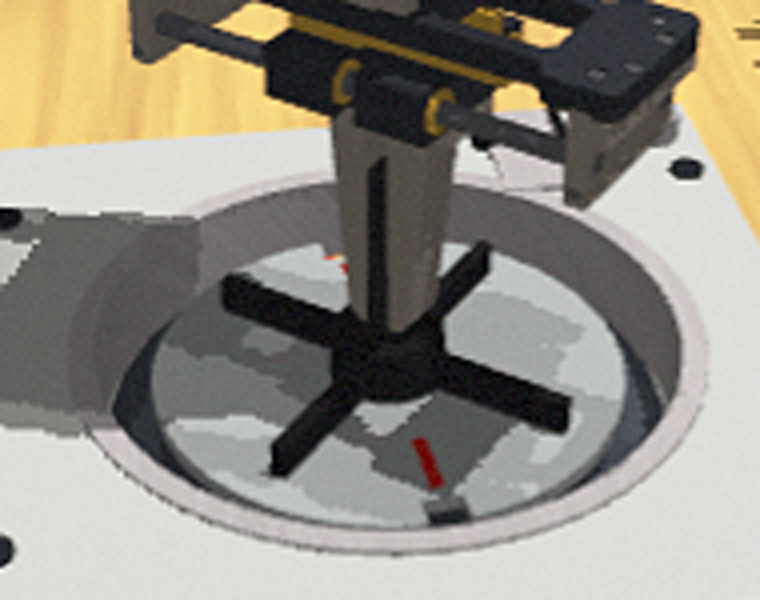

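The finger is centred on the hub, and the red line and pin are in line at (335,260). Now I'll press in small steps.

>>> move_arm(motion="0 0 0.04 0 0 0 0; 0 0 0.04 0 0 0 0; 0 0 0.04 0 0 0 0; 0 0 0.03 0 0 0 0; 0 0 0.03 0 0 0 0; 0 0 0.02 0 0 0 0; 0 0 0 0 0 0 0")

```text
clock: 5.5
position: [557.2, -80.0, 133.3]
tcp_rot: [[0.611, 0.792, 0.001], [0.792, -0.611, 0.0], [0.001, 0.001, -1.0]]
wrist_force: [-2.4, 1.5, 6.0]
gripper_width: 0.3
```

>>> move_arm(motion="0 0 0.03 0 0 0 0; 0 0 0.03 0 0 0 0; 0 0 0.03 0 0 0 0; 0 0 0 0 0 0 0")

```text
clock: 5.83
position: [557.2, -80.0, 128.8]
tcp_rot: [[0.611, 0.792, 0.001], [0.792, -0.611, 0.0], [0.001, 0.001, -1.0]]
wrist_force: [-1.5, 1.0, 5.9]
gripper_width: 0.4
```

The disc is going past the pins: z is 128.8 at about 6 N. I'll carry on until it seats.

>>> move_arm(motion="0 0 0.03 0 0 0 0; 0 0 0.03 0 0 0 0; 0 0 0.03 0 0 0 0; 0 0 0.03 0 0 0 0; 0 0 0 0 0 0 0; 0 0 0 0 0 0 0")

```text
clock: 6.33
position: [557.7, -80.1, 126.9]
tcp_rot: [[0.61, 0.792, 0.002], [0.792, -0.61, -0.001], [0.0, 0.002, -1.0]]
wrist_force: [-11.7, 4.9, 28.2]
gripper_width: 0.8
```

Force has risen to 28 N at z = 126.9, so the disc is seated. Lifting straight off.

>>> move_arm(motion="0 0 -0.1 0 0 0 0; 0 0 -0.1 0 0 0 0; 0 0 -0.3 0 0 0 0; 0 0 -0.4 0 0 0 0; 0 0 -0.5 0 0 0 0; 0 0 -0.5 0 0 0 0; 0.7 -0.5 -0.5 0 0 0 0; 0.7 -0.5 -0.5 0 0 0 0; 0 0 0 0 0 0 0; 0 0 0 0 0 0 0")

```text
clock: 7.17
position: [560.2, -7.1, 259.8]
tcp_rot: [[0.608, 0.794, 0.003], [0.794, -0.608, -0.001], [0.001, 0.003, -1.0]]
wrist_force: [-0.4, 0.6, -0.8]
gripper_width: 0.3
```

```bash
python3 look.py 7 wrist side scene
python3 - <<'E'
from h import *
w=dict(np.load("wrist7.npz"));s=dict(np.load("side7.npz"));c=dict(np.load("scene7.npz"))
crop(c["frame"],0,640,0,480,1,"pics/c7.png");crop(w["frame"],0,640,0,480,1,"pics/w7.png")
V=s["view"]
for z in(127,136): 
    p=proj(s,(555.5,-81,z)); print(z,p,-(V@np.array([555.5,-81,z,1]))[2])
print(s["depth"][280:292:2,305:310])
E
python3 ov.py side7.npz 210 400 230 350 4 pics/o7s.png 555.5 -81 98.8 98.8 9
```

```text
7.3167 [558.70604509  -8.95012063 256.87722734] [-0.08002228  0.85524444  0.32888954] 0.08609758651791191
[[ 0.611  0.791 -0.003]
 [ 0.791 -0.611  0.   ]
 [-0.001 -0.002 -1.   ]]
127 (np.float64(307.1047488599747), np.float64(285.3462786781765)) 691.0709984531346
136 (np.float64(307.14190012692404), np.float64(280.2230585509595)) 686.4296722478883
[[703.26044 703.6254  702.64606 703.87335 703.469  ]
 [699.26184 698.2411  699.10126 700.64716 699.7397 ]
 [692.98096 694.8943  694.2039  696.9353  694.5564 ]
 [691.37317 691.7064  690.09106 691.7287  690.1922 ]
 [686.999   686.8034  686.8745  687.793   688.2873 ]
 [682.0961  682.09265 682.8783  683.50116 683.66956]]
```

View pics/o7s.png

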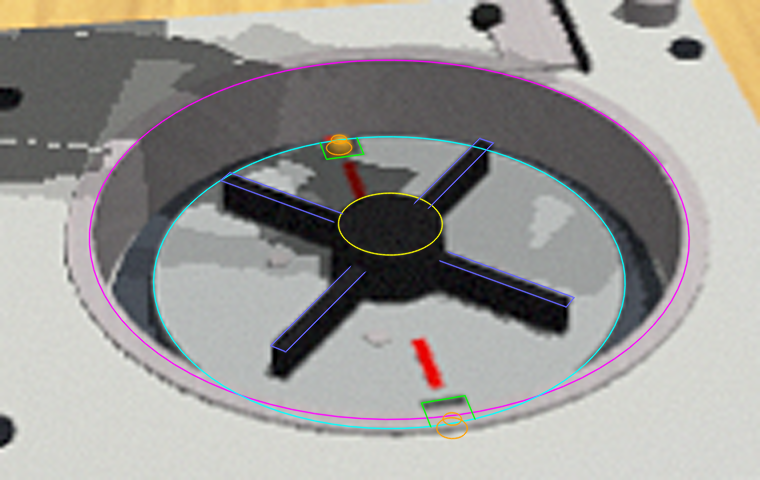

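View pics/w7.png

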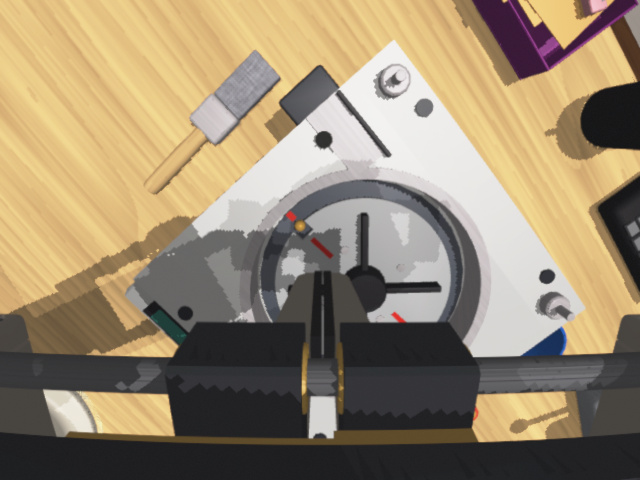

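View pics/c7.png

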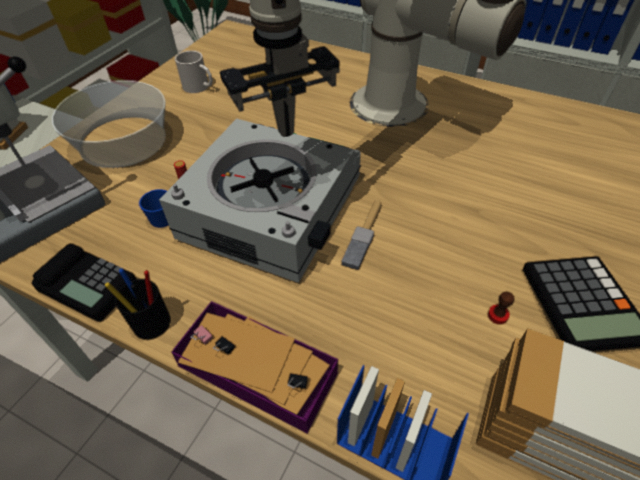

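The overlay drawn 9 mm lower fits the hub, vanes and rim. The pin stands in its notch at wrist pixel (300,227), and the bystanders are where they were.

```bash
python3 -c "
from cell import ticket
print(ticket.sign_off())"
```

```text
the job is handed in; nothing more can be done
None
```

The disc is fully home with the drive pins in its notches, and the job was handed in at about 7.3 s of the 45 s allowed. The sign-off reports no verdict, so this rests on my own checks.

**What I did:** With the fingers shut, I pushed a vane about 34° clockwise in two steps until the notches were over the pins. I then pressed on the hub and lifted off. The disc was never pulled up.

**Last checks:**
- **Pressing:** The disc moved down at about 6 N. The force then rose to 28 N with the fingertip at z = 126.9 mm; the seated hub height is 127 mm.
- **Side view:** The model drawn 9 mm lower fits the hub, vanes and rim. Depth at the hub pixel was within a few mm of the 691 mm expected.
- **Notches and pins:** In the wrist view, one brass pin stands in its notch. The opposite pin was out of sight behind the deck in the side view.
- **Bystanders:** In the scene view the screws, brush, cup, stamp and red roll look unmoved. The blue roll was not clearly visible at the end, but the arm was never near it.

**Disagreements:** My hub positions from the three cameras differed by up to about 11 mm, with the scene camera farthest off, so I used the wrist and side views. Before pressing, the pin direction read between 98° and 99° depending on the view. That was inside the tolerance, and the disc went down past the pins without catching.

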